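Clamp a heat sink with the cam clamp

TASK

Get the black heat sink gripped tight in the cam clamp: lay it flat on the rails, narrow way between the jaws, slide the blue jaw up until it presses the heat sink lightly against the rubber pad (its headed stud is then inside the cam), and turn the red knob clockwise all the way to its stop, so that the cam draws the jaw tight. Leave the transformer and the potentiometer where they are.

Things in the scene. Friction and masses are not known exactly. Their poses are not given: they have to be found in the camera images.
- heatsink: black finned heat sink block, 24 (x) x 32 (y) x 18 (z) mm, about 40 g; origin at the centre of its underside, z up. Clamped across its 24 mm width: its x axis ends along the clamp's y axis, either way round. Stands on the work surface at the start; its place is swapped at random with the transformer's or the potentiometer's.
- clamp: fixed cam clamp; base plate 84 (x) x 196 (y) x 8 mm, y -102 to +94 from the origin (centre line, on the work surface). Along +y follow the blue sliding jaw, sprung pad and cam. Bed: two aluminium rails at x = -20..-8 and 8..20 mm, top at z = 24 mm, y -86 to +26; the stud runs in the gap between them. The space beside the rails is free for fingers down to z = 8 mm. Its yaw varies.
- spring_pad: black rubber pad of the fixed jaw, 40 mm wide (x), 25 to 38 mm above the work surface; origin at the foot of its face, on the clamp's centre line at y = +10 mm of the clamp; the face looks to the clamp's -y. It gives way by up to 6 mm along +y on springs of 4 N/mm.
- jaw (a joint): travel of the sliding jaw towards the pad along the clamp's +y, in m: 0 = fully open (face to pad 69 mm); starts at 0 to 0.012; 0.045 = it touches the 24 mm wide heat sink lying against the pad. Friction 1.5 N; it stays where it is left. From 0.043 on the stud's head is deep enough in the cam to be caught; drawn tight by the cam it reads about 0.048.
- jaw_back (a point): centre of the sliding jaw's back face (looks to the clamp's -y), 31 mm above the work surface. The jaw is a blue bar 40 (x) x 16 (y) mm, from 24 to 38 mm above the surface; push it here towards +y or pinch its 40 mm length. Its steel stud with a 10 mm head reaches 56 mm ahead of its clamping face, below the bed's top.
- cam (a joint): angle of the cam in rad: 0 = open, its mouth faces the stud; grows clockwise seen from above, stop at 1.5. Starts at 0 to 0.15, where the mouth lets the head in. From about 0.5 the hook has the head, and up to 1.5 draws it in by about 6 mm per rad. Friction 0.12 N m; it stays where it is left. If it is turned first, the head cannot enter.
- knob_grip (a point): on the cam's vertical axis, 66 mm above the work surface, at y = +55 mm of the clamp. The red bar handle round it is 12 mm thick, 40 mm long, from 44 to 76 mm above the surface, over a round steel cap (radius 26 mm, top at 34 mm). At cam = 0 the bar lies along the clamp's y axis; it turns with the cam, and so does the point's frame (y along the bar).
- trafo: small transformer, grey core with yellow winding, 26x30x26 mm, loose bystander; origin at the centre of its underside. To be left alone.
- pot: pale grey round potentiometer body, diameter 34, 27 mm tall, loose bystander; origin at the centre of its underside. To be left alone.
Not all that is in view belongs to the job. There is more than one size of the heatsink; the job needs the smaller.

How it is judged:
By the outcome, as a careful person would: the job done as asked, in the order asked, and still so for the second after the job is handed in, with the robot touching nothing.
It also fails if it takes over 64 s, if anything falls off the work surface, if the arm or the gripper's body presses on something with over 40 N, if the wrist force passes 120 N, or if a joint passes its speed limit or range.

ROBOT

A 6-joint arm with a two-finger parallel gripper is mounted at the origin on a cart in front of the work surface, level with it; the furniture and walls round the work are solid. World frame = base frame: x ahead of the robot, y to its left, z up, the work surface at z = 0. Lengths are in m, angles in degrees, forces in N, time in s.
With the tool pointing down it reaches from about 0.4 to 0.825 m from the base axis. Payload 7 kg.
Tool frame: the origin (TCP) lies on the front face of the gripper's body, between the roots of the fingers; the fingertips stand 66 mm ahead of it and the grasp point (between the pads) lies 47 mm ahead of it; z points along the fingers, y is the line along which they close (so a half turn about z gives the same grasp; the last joint's range is limited). The gripper opens to 88 mm and grips with 3 to 60 N. Pads are 19 mm wide; open, the fingers measure 130 mm over their backs; the gripper's body (78 mm by 193 mm) begins 47 mm behind the grasp point.
Start: joints at [80.564, 20.546, 0.682, 0, -70.136, -16.507], TCP at [0.295, 0.607, 0.292] pointing down, gripper open.
Joint ranges: [-176.03, 176.03], [-82.01, 121.73], [-58.28, 71.71], [-173.87, 95.51], [-174.79, -0.11], [-173.66, 173.66]. Speed limits (degrees/s): [136.94, 136.94, 172.46, 180, 180, 180].

INTERFACE

Orientations are given as [roll, pitch, yaw] about the fixed x, y, z axes, in that order (R = Rz(yaw) Ry(pitch) Rx(roll)).
In Python, from plant import ctrl gives the robot as it stands.
- The arm moves only by the tool send_rows, never from a script. Its argument "deltas" is a list of rows, each a list of 2 entries, a list of its own where there are three numbers: the shift along the tool's x, y, z each as a share of 800 mm, from -1 to 1, then the turn about the tool's z as a share of 90 degrees, from -1 to 1. A call has exactly 5 rows; each row is the pose to reach, as a shift and turn from the pose commanded when the call began, along the tool's axes at that moment; what a row does not reach only later rows make up. A row lasts 1/12 s, in which the tool goes at most 41.7 mm and 7.16 degrees, less where a joint would pass 70% of its speed; a pose out of reach is approached as far as the arm can. A call with a number of a shift or a turn outside -1 to 1 is refused whole. A call with a gripper value outside its range is refused whole. "gripper" is the opening, from 0 (shut) to 1 (fully open), set as the call begins (left out, the last holds). The fingers move at their own pace and stop on an object; the grip force is fixed at half the most. Time passes only in rows, so rows that repeat a pose let the fingers close, or fill a call up. It gives the time, the measured TCP pose, the force, the opening and the grip force at its end, in the units of the state.
- ctrl.get_obs(): the state, without advancing time (a new reading comes with each control period).
- ctrl.snapshot(name): name is "side" or "top"; returns a dict with "color" (480x640x3 uint8, red, green, blue), "vertical_fov" (degrees; the focal length in pixels is half the picture's height over the tangent of half this angle, whatever the lens; pixels are square), "cx", "cy" (the principal point, pixels), "k1" (the pictures are not rectified: a ray, as slopes to the right and down, at radius r is drawn at 1 + k1 r^2 times it, then the intrinsics apply), "rvec" (rotation vector, rad) and "tvec" (3), from world to camera coordinates, as OpenCV has them. Camera axes: x right, y down, z forward; pixel columns grow to the right and rows downward; lengths in m; the calibration is good to about 2 mm. A picture is of the moment at which its call begins. There is no depth.
- ctrl.close_job(): hands the job in; it is judged then, once.
Trained networks look in a picture, given as the dict that the camera call returned (one of the last four; its "shot" number tells which), for a name from the list of things; names that differ only in an ending like _2 or _b are one class to them, and where a whole thing is asked for, a point or a joint stands for the part that bears it (a point fixed in the world has none). Each returns a list of dicts, best first, with "conf" (0 to 1); they miss things now and then, are a little off and sometimes report something else, mostly with a low value. They report only what shows in the picture. A call takes as long as a camera call. They do not tell look-alikes from the thing itself.
- ctrl.boxes_of(picture, thing): "xy" ([column, row] as shares, 0 to 1, of the picture: columns of its width, rows of its height, amid what is visible of it).
- ctrl.cut_out(picture, thing): "pixels" (480x640 bool, what is visible of it) and "xy" ([column, row] as shares, 0 to 1, of the picture: columns of its width, rows of its height, amid what is visible of it).
The state is a dict: "clock": time; "joint_pos": joint angles; "qvel": joint speeds; "tau": joint torques, N m; "tool_pos": TCP position; "orientation": TCP orientation; "force": force on the tool from outside, world axes, zero at the start; "moment": the same for the moment, N m; "opening": finger opening in m; "gripper_force": force on a finger pad.
Only numpy, scipy, OpenCV 4.12 (cv2) and the standard library are available. Lean on these libraries where they do the work, as an engineer would, in place of code of your own. Each camera call takes 0.05 s, during which the arm holds its last target. There are 200 camera calls.

## Working session

There is one attempt and no reset: what is moved stays moved. The work goes in short steps, Python scripts to look and compute and a tool call to move; the robot and the scene stay as the last step left them, time stands still between calls to the robot, and variables do not carry over. Pictures are saved under pics/ and viewed, at most 10 in all, crops included, and the job is handed in when it is done.

Besides the shell and the picture viewer there is one more tool, called after "Request:" by a JSON object that holds its "method" and its "body", one argument or row to a line. send_rows: Moves the arm, as the interface text tells. Shift numbers are shares of 800 mm and turn numbers shares of 90 degrees, none past 1 either way. Its arguments: {"type":"object","properties":{"deltas":{"type":"array","items":{"type":"array"}},"gripper":{"type":"number"}},"required":["deltas"]}

```bash
mkdir -p pics; ls; cat > h.py <<'E'
import numpy as np, cv2
from plant import ctrl
def K(p):
    f=240/np.tan(np.radians(p["vertical_fov"])/2)
    return np.array([[f,0,p["cx"]],[0,f,p["cy"]],[0,0,1.]]), np.array([p["k1"],0,0,0.])
def world(p,uv,z):
    k,d=K(p); n=cv2.undistortPoints(np.array(uv,float).reshape(-1,1,2),k,d).reshape(-1,2)
    R=cv2.Rodrigues(np.array(p["rvec"],float))[0]; t=np.array(p["tvec"],float).ravel()
    c=-R.T@t; r=np.c_[n,np.ones(len(n))]@R
    return c+r*((z-c[2])/r[:,2])[:,None]
def pix(p,X):
    k,d=K(p); return cv2.projectPoints(np.array(X,float).reshape(-1,1,3),np.array(p["rvec"],float),np.array(p["tvec"],float),k,d)[0].reshape(-1,2)
def save(p,n): cv2.imwrite("pics/"+n+".png",p["color"][:,:,::-1])
E
python3 - <<'E'
from h import *
print(ctrl.get_obs())
for n in("top","side"):
    p=ctrl.snapshot(n); save(p,n+"0"); print(n,p["vertical_fov"],p["k1"],p["rvec"],p["tvec"])
    for t in("heatsink","trafo","pot","clamp","spring_pad","jaw","cam"):
        for r in ctrl.cut_out(p,t):
            uv=np.array(r["xy"])*[640,480]; print(t,round(r["conf"],2),uv.round(),r["pixels"].sum(),world(p,uv,.02)[0].round(3))
E
```

```text
pics
{'clock': 0.0, 'joint_pos': array([ 8.05614089e+01,  2.05922767e+01,  6.32922529e-01, -1.82931278e-02,
       -7.01361490e+01, -1.65079788e+01]), 'qvel': array([-0.04866444, -0.03284927, -0.05616586, -0.04897214, -0.14664699,
       -0.0362115 ]), 'tau': array([-1.41306173e-03, -5.82718527e+01,  2.93050110e+01,  6.99699014e+00,
        6.95468858e-03, -1.54247537e-04]), 'tool_pos': array([0.29518054, 0.60660975, 0.29121238]), 'orientation': array([ 1.79903547e+02, -1.06517666e-02, -2.59527911e+01]), 'force': array([-0.3702056 ,  0.36741835,  0.03994534]), 'moment': array([-0.04122725, -0.00834747, -0.00687467]), 'gripper_force': 0.0, 'opening': 0.08751383715904901}
top 45.925025429826334 -0.03409424854315505 [ 2.15753292 -2.10004902  0.22031894] [-0.09989419  0.53689924  0.87101508]
heatsink 0.88 [424. 297.] 307 [ 0.441 -0.263  0.02 ]
heatsink 0.81 [451. 339.] 586 [ 0.374 -0.307  0.02 ]
trafo 0.71 [380. 167.] 256 [ 0.664 -0.187  0.02 ]
pot 0.63 [360. 308.] 359 [ 0.421 -0.156  0.02 ]
pot 0.48 [249. 239.] 5517 [0.531 0.032 0.02 ]
clamp 0.65 [251. 240.] 5558 [0.53  0.029 0.02 ]
spring_pad 0.57 [276. 245.] 316 [ 0.523 -0.014  0.02 ]
jaw 0.7 [276. 241.] 283 [ 0.529 -0.014  0.02 ]
cam 0.66 [213. 227.] 818 [0.55  0.093 0.02 ]
side 51.81329083491653 -0.047716135685619776 [ 2.06340664 -0.54705604  0.31760739] [-0.49320542  0.17016824  0.72607555]
heatsink 0.84 [340. 359.] 492 [ 0.435 -0.278  0.02 ]
heatsink 0.59 [314. 398.] 1079 [ 0.37  -0.321  0.02 ]
trafo 0.82 [423. 283.] 260 [ 0.656 -0.193  0.02 ]
pot 0.6 [296. 320.] 462 [ 0.419 -0.173  0.02 ]
clamp 0.78 [299. 248.] 2649 [0.52  0.011 0.02 ]
clamp 0.19 [304. 253.] 288 [ 0.52  -0.009  0.02 ]
spring_pad 0.51 [297. 233.] 115 [0.542 0.064 0.02 ]
jaw 0.81 [304. 253.] 289 [ 0.521 -0.007  0.02 ]
cam 0.56 [289. 220.] 309 [0.554 0.119 0.02 ]
```

View pics/top0.png

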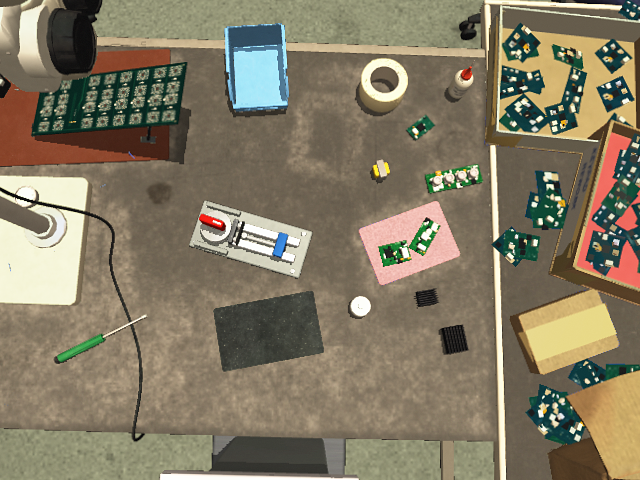

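View pics/side0.png

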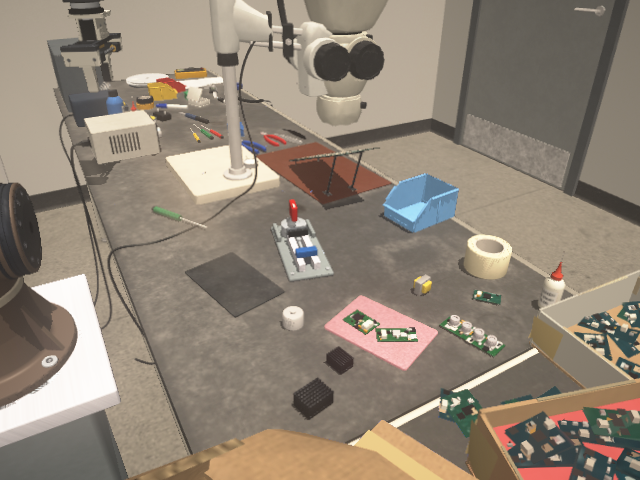

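The black blocks in the top view are at (427,297), about 20x16 px, and at (454,339), about 25x28 px. The first is smaller, so it should be the one for this job. The side view agrees: (340,359) against (314,398). I'll confirm in an enlarged crop and measure both there, along with the clamp.

```bash
python3 - <<'E'
from h import *
p=ctrl.snapshot("top"); im=p["color"][:,:,::-1]
a=cv2.resize(im[195:280,185:317],None,fx=6,fy=6,interpolation=cv2.INTER_CUBIC)[:510,:792]
b=cv2.resize(im[285:360,400:480],None,fx=5,fy=5,interpolation=cv2.INTER_CUBIC)
cv2.imwrite("pics/c1.png",a); cv2.imwrite("pics/c2.png",b)
q=ctrl.snapshot("side")
for P in(p,q):
  for r in ctrl.cut_out(P,"heatsink"):
    m=r["pixels"].astype(np.uint8); c=cv2.findContours(m,0,2)[0]; c=max(c,key=len).reshape(-1,2)
    w=world(P,c,.018)[:,:2].astype(np.float32)*1000
    print(np.array(r["xy"])*[640,480],cv2.minAreaRect(w))
# stand: pole & microscope
print("pole base",world(q,[[237,176]],.02),world(p,[[45,226]],.02))
R=lambda P,uv:(world(P,[uv],0)[0],world(P,[uv],1)[0])
def tri(u,v):
    a0,a1=R(q,u);b0,b1=R(p,v);A=np.c_[a1-a0,-(b1-b0)];s=np.linalg.lstsq(A,b0-a0,rcond=None)[0];return a0+s[0]*(a1-a0),b0+s[1]*(b1-b0)
print("eyepiece",tri((365,60),(70,45)))
E
```

```text
[452.608 340.32 ] ((374.125, -311.6341552734375), (43.18496322631836, 38.45588684082031), 11.36589241027832)
[421.888 295.488] ((442.1294250488281, -267.3091125488281), (24.40612030029297, 34.97488021850586), 10.821296691894531)
[339.392 358.416] ((435.4938659667969, -276.6075439453125), (36.711639404296875, 42.420448303222656), 11.234634399414062)
[311.808 395.088] ((369.3511657714844, -317.8658142089844), (52.88053894042969, 45.97856903076172), 10.834522247314453)
[298.368 248.688] ((529.73779296875, 3.8284225463867188), (92.61460876464844, 41.96795654296875), 60.7223014831543)
pole base [[0.54074295 0.3858718  0.02      ]] [[0.54364383 0.377776   0.02      ]]
eyepiece (array([0.78706584, 0.2055763 , 0.30856666]), array([0.72788234, 0.2429391 , 0.29398307]))
```

View pics/c1.png

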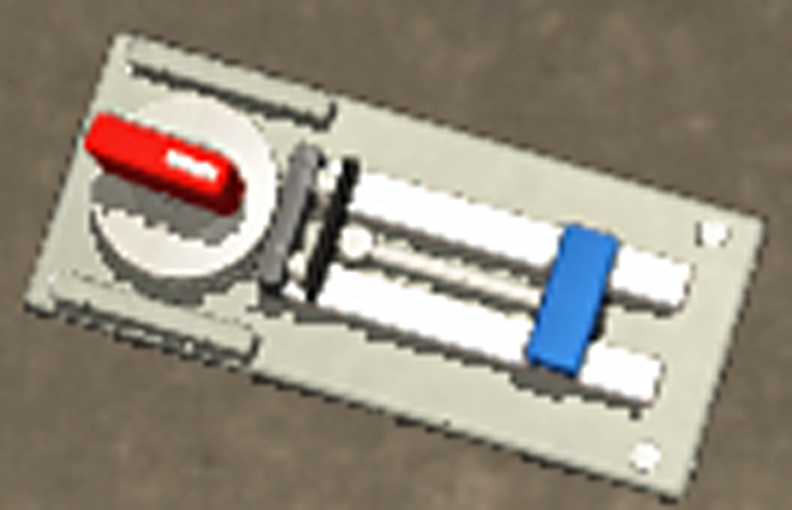

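View pics/c2.png

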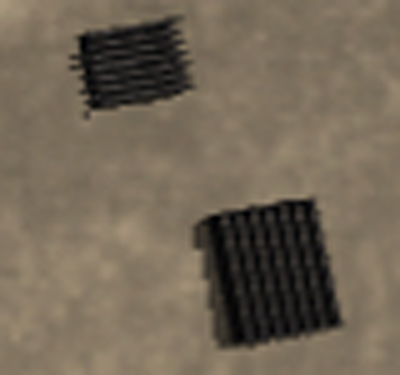

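The crop confirms that the block at (427,298) is the smaller one: it measures 24x35 mm, against 38x43 mm for the one at (454,339). In the clamp crop the plate corners, blue jaw, pad and red bar are clear, so next I'll fit the clamp pose.

```bash
cat >> h.py <<'E'
def rows(P,yaw,T,tyaw):
    "shift shares and turn from TCP P,yaw to T,tyaw"
    y=np.radians(yaw); d=np.array(T)-P
    return (np.array([d[0]*np.cos(y)+d[1]*np.sin(y), d[0]*np.sin(y)-d[1]*np.cos(y), -d[2]])/.8).round(4), round(((yaw-tyaw+180)%360-180)/90,4)
E
python3 - <<'E'
from h import *
from scipy.optimize import least_squares
p=ctrl.snapshot("top")
cr=lambda a,f,o:np.array(a,float)/f+o-0.4
C=cr([(120,35),(765,215),(685,500),(28,308)],6,[185,195])
# clamp coords: left end = +94; upper side in image = world +x ; clamp x axis ~ world +x
L=np.array([(42,94,8),(42,-102,8),(-42,-102,8),(-42,94,8)])/1000
def T(v,L): c,s=np.cos(v[2]),np.sin(v[2]); return L@np.array([[c,s,0],[-s,c,0],[0,0,1]])+[v[0],v[1],0]
s=least_squares(lambda v:(pix(p,T(v,L))-C).ravel(),[.53,.03,-.27]); v=s.x
print("clamp",v[:2],np.degrees(v[2]),s.fun.round(1))
inv=lambda uv,z:((world(p,uv,z)-[v[0],v[1],0])@np.array([[np.cos(v[2]),-np.sin(v[2]),0],[np.sin(v[2]),np.cos(v[2]),0],[0,0,1]])*1000).round(1)
print("jaw top corners",inv(cr([(568,226),(620,240),(578,377),(527,360)],6,[185,195]),.038))
print("pad top",inv(cr([(360,160),(320,302)],6,[185,195]),.038))
print("bar ends top",inv(cr([(88,130),(230,190)],6,[185,195]),.076))
h=world(p,cr([(78,37),(182,18),(192,88),(90,108)],5,[400,285]),.018); c=h.mean(0)
e=h[1]+h[2]-h[0]-h[3]; print("hs",c,np.degrees(np.arctan2(e[1],e[0])),np.linalg.norm(h-np.roll(h,1,0),axis=1))
b=np.array(v.tolist()); W=T(v,np.array([[0,-7,0],[0,-80,0],[0,55,0]])/1000); print(W)
np.save("clamp.npy",v)
# side check of clamp / hs
q=ctrl.snapshot("side"); im=q["color"][:,:,::-1].copy()
for X in list(T(v,L))+[T(v,np.array([[0,10,38.]])/1000)[0],T(v,np.array([[0,55,76.]])/1000)[0]]+list(h):
    u=pix(q,X)[0]; cv2.circle(im,tuple(np.round(u*16).astype(int).tolist()),8,(0,255,255),1,16,4)
cv2.imwrite("pics/chk.png",np.hstack([cv2.resize(im[190:285,255:345],None,fx=4,fy=4),cv2.resize(im[325:420,280:370],None,fx=4,fy=4)]))
E
```

```text
clamp [0.53553009 0.0340075 ] -14.455078374812231 [-0.8 -0.6  1.   0.4  0.6 -0.  -0.8  0.1]
jaw top corners [[ 18.4 -50.3  38. ]
 [ 18.7 -65.2  38. ]
 [-21.1 -65.   38. ]
 [-20.4 -50.2  38. ]]
pad top [[ 20.3  10.2  38. ]
 [-20.7   8.9  38. ]]
bar ends top [[ 1.5 75.4 76. ]
 [-3.5 34.3 76. ]]
hs [ 0.44191986 -0.2671241   0.018     ] -77.99603837049472 [0.02374189 0.03566918 0.02339822 0.03492444]
[[ 0.53378274  0.0272291   0.        ]
 [ 0.51556042 -0.04345999  0.        ]
 [ 0.54925924  0.08726641  0.        ]]
```

View pics/chk.png

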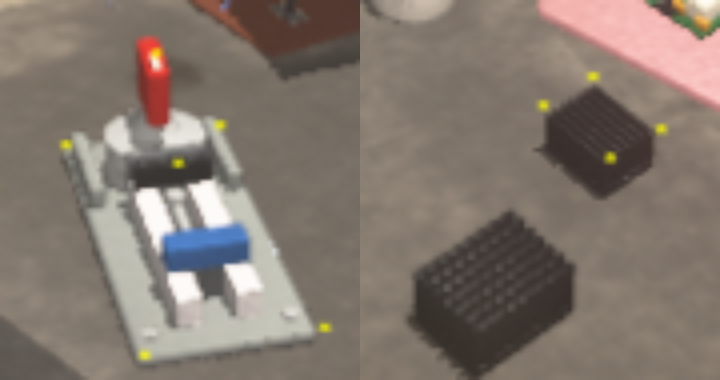

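The projected clamp and heat sink points in the side view sit about 3 px off the real edges, so the two cameras disagree by a few millimetres. I'll refine this when the gripper is close. For now I'll start moving around the microscope pole.

```bash
python3 - <<'E'
from h import *
P=np.array([.295,.607,.292]);y=-25.95
for t in [(.21,.43,.28),(.337,.283,.26),(.42,.12,.24),(.445,-.07,.22),(.442,-.24,.20)]:
    print(rows(P,y,t,y-28.5)); P=np.array(t);y-=28.5
E
```

```text
(array([0.0013, 0.2454, 0.015 ]), 0.3167)
(array([ 0.2418, -0.0223,  0.025 ]), 0.3167)
(array([ 0.2149, -0.078 ,  0.025 ]), 0.3167)
(array([ 0.2096, -0.1159,  0.025 ]), 0.3167)
(array([ 0.1396, -0.1603,  0.025 ]), 0.3167)
```

Request:
{"method": "send_rows", "body": {
  "deltas": [
    [[0.001, 0.245, 0.015], 0.317],
    [[0.001, 0.245, 0.015], 0.317],
    [[0.001, 0.245, 0.015], 0.317],
    [[0.001, 0.245, 0.015], 0.317],
    [[0.001, 0.245, 0.015], 0.317]
  ]
}}

```text
clock: 1.52
tool_pos: [0.2094, 0.4272, 0.2797]
orientation: [180.0, -0.0, -55.0]
force: [1.0, 0.5, -0.2]
opening: 0.0877
gripper_force: 0.0
```

Request:
{"method": "send_rows", "body": {
  "deltas": [
    [[0.242, -0.022, 0.025], 0.317],
    [[0.242, -0.022, 0.025], 0.317],
    [[0.242, -0.022, 0.025], 0.317],
    [[0.242, -0.022, 0.025], 0.317],
    [[0.242, -0.022, 0.025], 0.317]
  ]
}}

```text
clock: 1.93
tool_pos: [0.3379, 0.2806, 0.2603]
orientation: [-180.0, 0.0, -83.4]
force: [0.3, 0.1, 0.1]
opening: 0.0877
gripper_force: 0.0
```

Request:
{"method": "send_rows", "body": {
  "deltas": [
    [[0.215, -0.078, 0.025], 0.317],
    [[0.215, -0.078, 0.025], 0.317],
    [[0.215, -0.078, 0.025], 0.317],
    [[0.215, -0.078, 0.025], 0.317],
    [[0.215, -0.078, 0.025], 0.317]
  ]
}}

```text
clock: 2.35
tool_pos: [0.4206, 0.1164, 0.2398]
orientation: [180.0, -0.0, -112.1]
force: [-0.1, 1.4, -0.3]
opening: 0.0878
gripper_force: 0.0
```

Request:
{"method": "send_rows", "body": {
  "deltas": [
    [[0.21, -0.116, 0.025], 0.317],
    [[0.21, -0.116, 0.025], 0.317],
    [[0.21, -0.116, 0.025], 0.317],
    [[0.21, -0.116, 0.025], 0.317],
    [[0.21, -0.116, 0.025], 0.317]
  ]
}}

```text
clock: 2.77
tool_pos: [0.4443, -0.0733, 0.22]
orientation: [-180.0, 0.0, -140.6]
force: [0.4, 0.9, 0.2]
opening: 0.0877
gripper_force: 0.0
```

Request:
{"method": "send_rows", "body": {
  "deltas": [
    [[0.14, -0.16, 0.025], 0.317],
    [[0.14, -0.16, 0.025], 0.317],
    [[0.14, -0.16, 0.025], 0.317],
    [[0.14, -0.16, 0.025], 0.317],
    [[0.14, -0.16, 0.025], 0.317]
  ]
}}

```text
clock: 3.18
tool_pos: [0.44, -0.2453, 0.1993]
orientation: [-180.0, -0.1, -169.3]
force: [0.7, 0.5, -0.0]
opening: 0.0875
gripper_force: 0.0
```

Request:
{"method": "send_rows", "body": {
  "deltas": [
    [[0.003, -0.028, 0.092], -0.009],
    [[0.003, -0.028, 0.092], -0.009],
    [[0.003, -0.028, 0.092], -0.009],
    [[0.003, -0.028, 0.092], -0.009],
    [[0.003, -0.028, 0.092], -0.009]
  ]
}}

```text
clock: 3.6
tool_pos: [0.4437, -0.2629, 0.1277]
orientation: [-180.0, 0.0, -167.7]
force: [0.3, 0.0, 1.0]
opening: 0.0876
gripper_force: 0.0
```

```bash
python3 - <<'E'
from h import *
o=ctrl.get_obs(); P=o["tool_pos"]; y=np.radians(o["orientation"][2]); print(P,o["orientation"],o["opening"])
ty=np.array([np.sin(y),-np.cos(y),0]); tx=np.array([np.cos(y),np.sin(y),0])
tips=[P+s*ty*o["opening"]/2+r*tx*.0095+[0,0,-.066] for s in(-1,1) for r in(-1,1)]
v=[]
for n,(cx,cy) in(("top",(427,298)),("side",(340,350))):
    p=ctrl.snapshot(n); im=cv2.resize(p["color"][cy-50:cy+50,cx-50:cx+50,::-1],None,fx=4,fy=4,interpolation=cv2.INTER_CUBIC)
    u=pix(p,tips); print(n,u.round(1).tolist())
    for a in u: cv2.circle(im,tuple(np.round(((a-[cx-50,cy-50])+.5)*4*16).astype(int).tolist()),32,(0,255,255),1,16,4)
    v.append(im)
cv2.imwrite("pics/near.png",np.hstack(v))
E
```

```text
[ 0.4437337  -0.2628945   0.12772844] [-1.79956891e+02  2.94395131e-02 -1.67749907e+02] 0.08757722369176549
top [[455.0, 282.8], [457.7, 294.5], [401.6, 293.1], [404.1, 304.9]]
side [[367.6, 341.6], [357.8, 348.1], [324.2, 310.6], [314.5, 316.2]]
```

View pics/near.png

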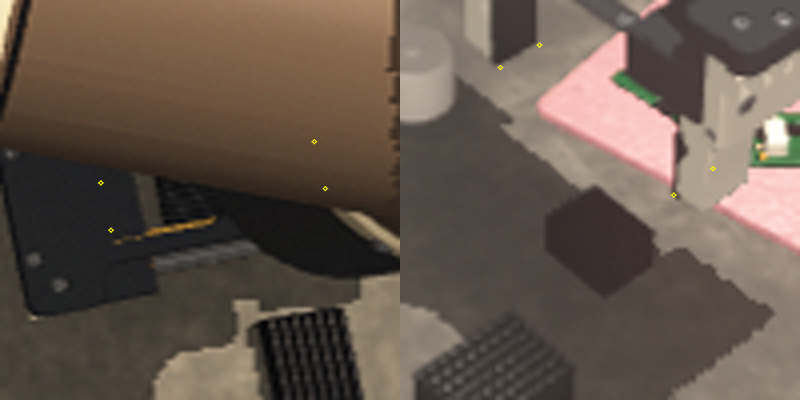

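The side view now puts the projected fingertips on the real ones to within about 1 px, so the side camera agrees with the arm here. I'll refit the heat sink and clamp using that camera too.

```bash
python3 - <<'E'
from h import *
from scipy.optimize import minimize, least_squares
B=np.array([[x,y,z] for x in(-12,12) for y in(-16,16) for z in(0,18)])/1000
def T(v,L): c,s=np.cos(v[2]),np.sin(v[2]); return L@np.array([[c,s,0],[-s,c,0],[0,0,1]])+[v[0],v[1],0]
P={n:ctrl.snapshot(n) for n in("top","side")}
for n,(x0,x1,y0,y1) in dict(top=(408,445,280,315),side=(318,364,340,380)).items():
    g=cv2.imread(f"pics/{n}0.png")[y0:y1,x0:x1].max(2)
    S=8; G=(cv2.resize(g,None,fx=S,fy=S,interpolation=cv2.INTER_LINEAR)<(58 if n=="side" else 62)).astype(np.uint8)
    G=cv2.morphologyEx(G,cv2.MORPH_CLOSE,np.ones((17,17)))
    k,l,s,_=cv2.connectedComponentsWithStats(G); G=(l==1+s[1:,4].argmax()).astype(np.uint8)
    def cost(v):
        u=(pix(P[n],T(v,B))-[x0,y0]+.5)*S; m=np.zeros_like(G)
        cv2.fillConvexPoly(m,np.round(cv2.convexHull(u.astype(np.float32))).astype(np.int32),1)
        return (m^G).sum()/G.sum()
    best=min((minimize(cost,[.441,-.270,np.radians(a)],method="Nelder-Mead",options=dict(initial_simplex=np.array([[.437,-.275,np.radians(a)],[.447,-.270,np.radians(a)],[.44,-.262,np.radians(a)],[.44,-.27,np.radians(a+8)]]))) for a in(5,11,16)),key=lambda r:r.fun)
    print(n,best.x[:2].round(4),np.degrees(best.x[2]).round(1),round(best.fun,3),G.sum()/S/S)
L=np.array([(42,94,8),(42,-102,8),(-42,-102,8),(-42,94,8),(0,55,76)])/1000
s4=lambda a,f,o:np.array(a,float)/f+o-.4
Ct=s4([(120,35),(765,215),(685,500),(28,308)],6,[185,195]); Cs=s4([(140,362),(314,336),(62,144)],4,[255,190])
# side: nearest-left corner = (-42,-102), right = (42,-102), left-far = (-42,94)
fs=lambda v:(pix(P["side"],T(v,L[[2,1,3]]))-Cs).ravel(); ft=lambda v:(pix(P["top"],T(v,L[:4]))-Ct).ravel()
for f in(fs,ft): r=least_squares(f,[.53,.03,-.25]); print(r.x[:2].round(4),np.degrees(r.x[2]).round(2),r.fun.round(1))
print(ctrl.get_obs()["tool_pos"])
E
```

```text
top [ 0.4419 -0.2672] 11.5 0.067 307.546875
side [ 0.4427 -0.1822] -14.3 1.0 30.03125
[0.5313 0.0309] -15.1 [-1.  -0.3  0.9 -0.5  0.2  1. ]
[0.5355 0.034 ] -14.46 [-0.8 -0.6  1.   0.4  0.6 -0.  -0.8  0.1]
[ 0.44409007 -0.2625335   0.12839351]
```

```bash
python3 - <<'E'
from h import *
q=ctrl.snapshot("side")
T=np.array([.4419,-.2672,.018]); u=pix(q,T)[0]
for d in((0,0),(0,2),(0,3),(-.5,3)): print(d,world(q,[u+d],.018).round(4))
im=cv2.imread("pics/side0.png")[338:382,316:366]
cv2.imwrite("pics/hs.png",cv2.convertScaleAbs(cv2.resize(im,None,fx=12,fy=12,interpolation=cv2.INTER_CUBIC),alpha=2.0))
E
```

```text
(0, 0) [[ 0.4419 -0.2672  0.018 ]]
(0, 2) [[ 0.4398 -0.2706  0.018 ]]
(0, 3) [[ 0.4388 -0.2723  0.018 ]]
(-0.5, 3) [[ 0.4381 -0.272   0.018 ]]
```

View pics/hs.png

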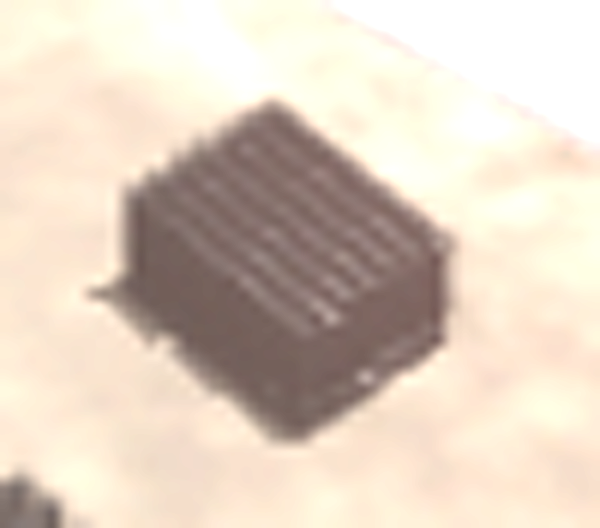

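Request:
{"method": "send_rows", "body": {
  "deltas": [
    [[0.007, -0.0075, 0.02], 0.008],
    [[0.007, -0.0075, 0.04], 0.008],
    [[0.007, -0.0075, 0.06], 0.008],
    [[0.007, -0.0075, 0.075], 0.008],
    [[0.007, -0.0075, 0.075], 0.008]
  ],
  "gripper": 1
}}

```text
clock: 4.27
tool_pos: [0.4391, -0.2697, 0.0665]
orientation: [-180.0, 0.0, -168.4]
force: [0.3, -0.2, 0.6]
opening: 0.0873
gripper_force: 0.0
```

Request:
{"method": "send_rows", "body": {
  "deltas": [
    [[0, 0, 0], 0],
    [[0, 0, 0], 0],
    [[0, 0, 0], 0],
    [[0, 0, 0], 0],
    [[0, 0, 0], 0]
  ],
  "gripper": 0
}}

```text
clock: 4.68
tool_pos: [0.439, -0.2699, 0.0669]
orientation: [-180.0, 0.0, -168.5]
force: [-0.6, 0.3, 0.7]
opening: 0.0599
gripper_force: 0.0
```

Request:
{"method": "send_rows", "body": {
  "deltas": [
    [[0, 0, 0], 0],
    [[0, 0, 0], 0],
    [[0, 0, 0], 0],
    [[0, 0, 0], 0],
    [[0, 0, 0], 0]
  ]
}}

```text
clock: 5.1
tool_pos: [0.4388, -0.27, 0.0665]
orientation: [180.0, -0.0, -168.5]
force: [-0.5, 0.2, 1.3]
opening: 0.0314
gripper_force: 30.0
```

Request:
{"method": "send_rows", "body": {
  "deltas": [
    [[0, 0, 0], 0],
    [[0, 0, 0], 0],
    [[0, 0, 0], 0],
    [[0, 0, 0], 0],
    [[0, 0, 0], 0]
  ]
}}

```text
clock: 5.52
tool_pos: [0.4388, -0.27, 0.0666]
orientation: [180.0, -0.0, -168.5]
force: [-0.3, 0.5, -0.2]
opening: 0.0317
gripper_force: 30.0
```

Request:
{"method": "send_rows", "body": {
  "deltas": [
    [[0, 0, -0.03], 0],
    [[0, 0, -0.08], 0],
    [[0, 0, -0.13], 0],
    [[0, 0, -0.162], 0],
    [[0, 0, -0.162], 0]
  ]
}}

```text
clock: 5.93
tool_pos: [0.4415, -0.2709, 0.2022]
orientation: [-179.7, 0.5, -168.4]
force: [1.2, -0.1, -0.8]
opening: 0.0317
gripper_force: 30.0
```

Request:
{"method": "send_rows", "body": {
  "deltas": [
    [[-0.018, 0.034, 0], -0.071],
    [[-0.037, 0.067, 0], -0.142],
    [[-0.055, 0.1, 0], -0.213],
    [[-0.074, 0.134, 0], -0.283],
    [[-0.092, 0.167, 0], -0.354]
  ]
}}

```text
clock: 6.35
tool_pos: [0.4844, -0.123, 0.1961]
orientation: [-180.0, 0.0, -136.4]
force: [0.5, -0.3, -0.8]
opening: 0.0315
gripper_force: 30.0
```

Request:
{"method": "send_rows", "body": {
  "deltas": [
    [[-0.033, 0.019, 0], -0.071],
    [[-0.067, 0.037, 0], -0.142],
    [[-0.1, 0.056, 0], -0.213],
    [[-0.133, 0.074, 0], -0.283],
    [[-0.166, 0.093, 0], -0.354]
  ]
}}

```text
clock: 6.77
tool_pos: [0.5299, 0.0224, 0.1961]
orientation: [180.0, 0.0, -104.5]
force: [-0.6, 0.3, 0.2]
opening: 0.0314
gripper_force: 30.0
```

Request:
{"method": "send_rows", "body": {
  "deltas": [
    [[0, 0, 0.03], 0],
    [[0, 0, 0.06], 0],
    [[0, 0, 0.085], 0],
    [[0, 0, 0.1], 0],
    [[0, 0, 0.1], 0]
  ]
}}

```text
clock: 7.18
tool_pos: [0.5281, 0.0205, 0.1133]
orientation: [179.7, -0.2, -104.8]
force: [0.1, -0.5, -0.5]
opening: 0.0317
gripper_force: 30.0
```

```bash
python3 - <<'E'
from h import *
o=ctrl.get_obs(); P=o["tool_pos"]; y=np.radians(o["orientation"][2]); print(P,o["orientation"],o["opening"],o["gripper_force"])
ty=np.array([np.sin(y),-np.cos(y),0]); tx=np.array([np.cos(y),np.sin(y),0])
tips=[P+s*ty*o["opening"]/2+r*tx*.0095+[0,0,-.066] for s in(-1,1) for r in(-1,1)]
p=ctrl.snapshot("side"); x0,y0,x1,y1=250,180,350,280
im=cv2.resize(p["color"][y0:y1,x0:x1,::-1],None,fx=6,fy=6,interpolation=cv2.INTER_CUBIC)
u=pix(p,tips); print(u.round(1).tolist())
for a in u: cv2.circle(im,tuple(np.round(((a-[x0,y0])+.5)*6*16).astype(int).tolist()),32,(0,255,255),1,16,4)
cv2.imwrite("pics/place.png",im); save(ctrl.snapshot("top"),"place_top")
E
```

```text
[0.52805611 0.02051077 0.1133101 ] [ 1.79749986e+02 -1.56714644e-01 -1.04800932e+02] 0.03174638530144737 29.999641478061676
[[306.9, 229.2], [309.2, 234.1], [290.8, 231.3], [292.9, 236.2]]
```

View pics/place.png

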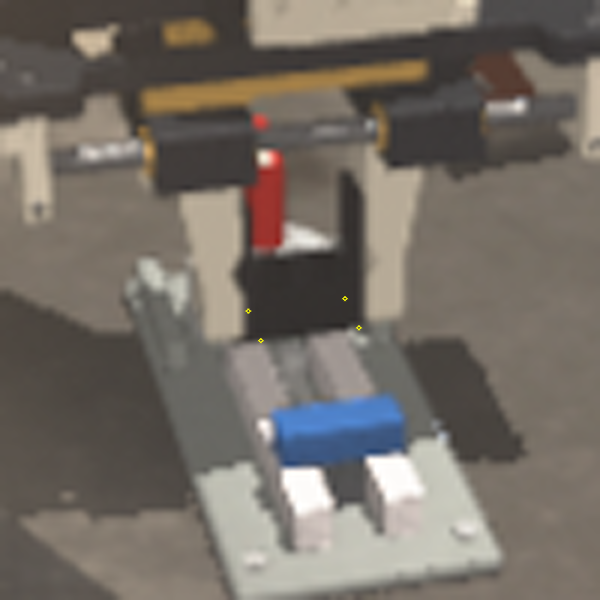

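```bash
python3 - <<'E'
from h import *
p=ctrl.snapshot("side")
def cl(v,X): a=np.radians(v[2]); d=X[:,:2]-v[:2]; return np.c_[d[:,0]*np.cos(a)+d[:,1]*np.sin(a),-d[:,0]*np.sin(a)+d[:,1]*np.cos(a)]*1000
v=(.5313,.0309,-15.1)
f=lambda a:np.array(a,float)/6+[250,180]-.4
print("hs bottom front L,R",cl(v,world(p,f([(247,338),(360,322)]),.047)))
print("jaw top edge front L,R",cl(v,world(p,f([(278,418),(404,398)]),.038)), "back",cl(v,world(p,f([(275,462),(405,445)]),.024)))
print("rail ends z24 outer L, outer R",cl(v,world(p,f([(283,475),(412,455)]),.024)))
print("bar top",cl(v,world(p,f([(268,158)]),.076)))
g=ctrl.get_obs()["tool_pos"][None]
for w in((.5313,.0309,-15.1),(.5355,.034,-14.46),(.533,.0325,-14.8)): print(w,cl(w,g))
E
```

```text
hs bottom front L,R [[-19.84923232 -18.0491155 ]
 [ 16.95466844 -17.09633045]]
jaw top edge front L,R [[-17.44380642 -52.45841393]
 [ 22.90435553 -50.69615261]] back [[-19.32625335 -55.37410041]
 [ 21.93186887 -55.84559287]]
rail ends z24 outer L, outer R [[-18.46350723 -63.07103032]
 [ 22.64108247 -61.89328394]]
bar top [[ 1.03540494 45.67376943]]
(0.5313, 0.0309, -15.1) [[ 1.52226955 -9.8804885 ]]
(0.5355, 0.034, -14.46) [[ -1.88105994 -13.9474315 ]]
(0.533, 0.0325, -14.8) [[  0.23562825 -11.86949882]]
```

View pics/place_top.png

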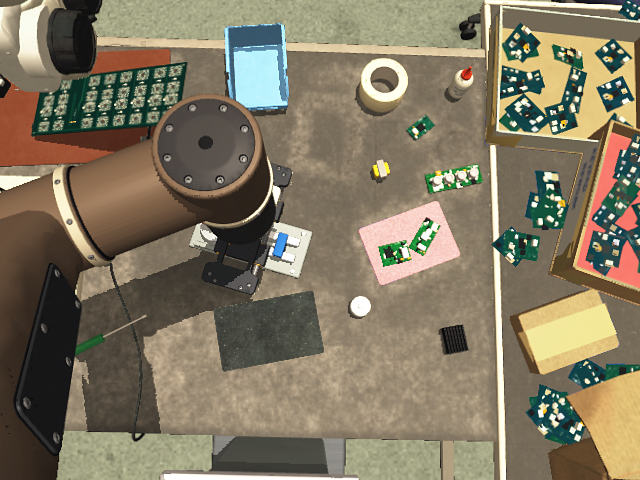

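Request:
{"method": "send_rows", "body": {
  "deltas": [
    [[0.006, -0.003, 0], 0],
    [[0.006, -0.003, 0.008], 0],
    [[0.006, -0.003, 0.016], 0],
    [[0.006, -0.003, 0.022], 0],
    [[0.006, -0.003, 0.024], 0]
  ]
}}

```text
clock: 7.75
tool_pos: [0.5304, 0.0154, 0.096]
orientation: [179.9, -0.0, -104.8]
force: [0.2, -0.3, 0.0]
opening: 0.0314
gripper_force: 30.0
```

Request:
{"method": "send_rows", "body": {
  "deltas": [
    [[0, 0, 0.001], 0],
    [[0, 0, 0.002], 0],
    [[0, 0, 0.002], 0],
    [[0, 0, 0.002], 0],
    [[0, 0, 0.002], 0]
  ]
}}

```text
clock: 8.17
tool_pos: [0.531, 0.0157, 0.0955]
orientation: [-180.0, 0.0, -104.8]
force: [-0.5, -0.4, 0.5]
opening: 0.0318
gripper_force: 30.0
```

Request:
{"method": "send_rows", "body": {
  "deltas": [
    [[0, 0, 0.001], 0],
    [[0, 0, 0.002], 0],
    [[0, 0, 0.003], 0],
    [[0, 0, 0.003], 0],
    [[0, 0, 0.003], 0]
  ]
}}

```text
clock: 8.58
tool_pos: [0.5308, 0.0156, 0.0929]
orientation: [180.0, -0.0, -104.8]
force: [0.0, -0.3, -0.5]
opening: 0.0318
gripper_force: 30.0
```

Request:
{"method": "send_rows", "body": {
  "deltas": [
    [[0, 0, 0.0006], 0],
    [[0, 0, 0.0012], 0],
    [[0, 0, 0.0012], 0],
    [[0, 0, 0.0012], 0],
    [[0, 0, 0.0012], 0]
  ]
}}

```text
clock: 9.0
tool_pos: [0.5309, 0.0157, 0.092]
orientation: [180.0, -0.0, -104.8]
force: [-0.7, -1.5, -0.3]
opening: 0.0319
gripper_force: 30.0
```

Request:
{"method": "send_rows", "body": {
  "deltas": [
    [[0, 0, 0.0006], 0],
    [[0, 0, 0.0012], 0],
    [[0, 0, 0.0012], 0],
    [[0, 0, 0.0012], 0],
    [[0, 0, 0.0012], 0]
  ]
}}

```text
clock: 9.42
tool_pos: [0.5309, 0.0156, 0.091]
orientation: [180.0, -0.0, -104.8]
force: [0.6, -0.2, 0.2]
opening: 0.0316
gripper_force: 30.0
```

Request:
{"method": "send_rows", "body": {
  "deltas": [
    [[0, 0, 0], 0],
    [[0, 0, 0], 0],
    [[0, 0, 0], 0],
    [[0, 0, 0], 0],
    [[0, 0, 0], 0]
  ]
}}

```text
clock: 9.83
tool_pos: [0.5309, 0.0157, 0.0911]
orientation: [-180.0, 0.0, -104.8]
force: [-0.5, 0.0, -0.5]
opening: 0.0317
gripper_force: 30.0
```

Request:
{"method": "send_rows", "body": {
  "deltas": [
    [[0, 0, 0], 0],
    [[0, 0, 0], 0],
    [[0, 0, 0], 0],
    [[0, 0, 0], 0],
    [[0, 0, 0], 0]
  ],
  "gripper": 0.7
}}

```text
clock: 10.25
tool_pos: [0.5309, 0.0157, 0.0911]
orientation: [-180.0, 0.0, -104.8]
force: [-0.4, -0.1, 0.6]
opening: 0.0579
gripper_force: 0.0
```

Request:
{"method": "send_rows", "body": {
  "deltas": [
    [[0, 0, 0], 0],
    [[0, 0, -0.02], 0],
    [[0, 0, -0.05], 0],
    [[0, 0, -0.09], 0],
    [[0, 0, -0.12], 0]
  ]
}}

```text
clock: 10.67
tool_pos: [0.5311, 0.0156, 0.1889]
orientation: [-180.0, -0.0, -104.8]
force: [1.0, -0.3, 0.3]
opening: 0.0612
gripper_force: 0.0
```

Request:
{"method": "send_rows", "body": {
  "deltas": [
    [[0.05, 0, 0], 0],
    [[0.1, 0, 0], 0],
    [[0.15, 0, 0], 0],
    [[0.18, 0, 0], 0],
    [[0.18, 0, 0], 0]
  ],
  "gripper": 0
}}

```text
clock: 11.08
tool_pos: [0.4924, -0.1267, 0.187]
orientation: [180.0, -0.0, -105.0]
force: [-0.2, -0.4, 0.2]
opening: 0.0334
gripper_force: 0.0
```

```bash
python3 - <<'E'
from h import *
o=ctrl.get_obs(); print(o["tool_pos"],o["orientation"],o["opening"])
p=ctrl.snapshot("top"); q=ctrl.snapshot("side")
a=cv2.resize(p["color"][195:280,185:317,::-1],None,fx=6,fy=6,interpolation=cv2.INTER_CUBIC)
b=cv2.resize(q["color"][190:290,250:350,::-1],(300,300),interpolation=cv2.INTER_CUBIC); 
out=np.zeros((600,800,3),np.uint8); out[:510,:792]=a; out[300:600,500:800]=b
cv2.imwrite("pics/placed.png",out)
E
```

```text
[ 0.49235008 -0.1267126   0.18703264] [ 1.79955172e+02 -1.59212462e-02 -1.04965079e+02] 0.03335684601569072
```

View pics/placed.png

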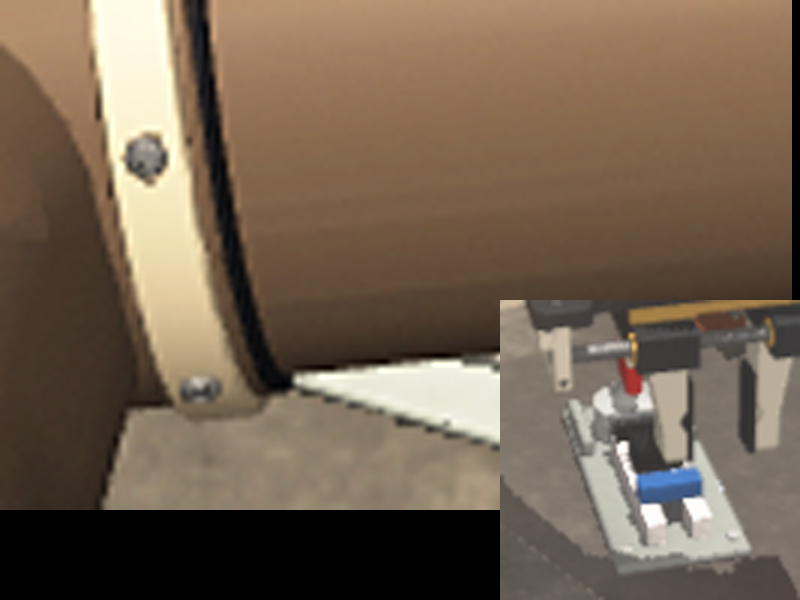

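My ten views are used up, and this last one had the arm covering the clamp. From here I'll check with numbers only. I'll move the arm aside and measure the heat sink in the clamp's frame.

Request:
{"method": "send_rows", "body": {
  "deltas": [
    [[0.05, 0.007, 0], 0],
    [[0.1, 0.014, 0], 0],
    [[0.15, 0.02, 0], 0],
    [[0.2, 0.027, 0], 0],
    [[0.232, 0.031, 0], 0]
  ]
}}

```text
clock: 11.6
tool_pos: [0.4221, -0.2981, 0.1871]
orientation: [180.0, -0.0, -104.7]
force: [0.7, -0.4, 0.2]
opening: 0.0007
gripper_force: 0.0
```

```bash
cat >> h.py <<'E'
V=np.array([.5355,.034,np.radians(-14.46)])
def cl(X,v=V): d=np.atleast_2d(X)[:,:2]-v[:2]; c,s=np.cos(v[2]),np.sin(v[2]); return np.c_[d@[c,s],d@[-s,c]]*1000
def rect(p):
    "top picture resampled in the clamp plane z=0.03: rows y from 100 to -100 mm, cols x -45..45, 1 px/mm"
    gx,gy=np.meshgrid(np.arange(-45,46),np.arange(-100,101)); c,s=np.cos(V[2]),np.sin(V[2]); return gx,gy,c,s
def sample(p,z,x,y):
    c,s=np.cos(V[2]),np.sin(V[2]); x=np.array(x)/1000;y=np.array(y)/1000
    X=np.c_[V[0]+c*x-s*y,V[1]+s*x+c*y,np.full(len(x),z)]; u=pix(p,X).astype(np.float32)
    return cv2.remap(p["color"],u[:,:1].copy(),u[:,1:].copy(),cv2.INTER_LINEAR).reshape(-1,3)
E
python3 - <<'E'
from h import *
print(ctrl.get_obs()["tool_pos"],ctrl.get_obs()["opening"])
p=ctrl.snapshot("top")
for t in("heatsink","jaw","spring_pad","cam"):
    for r in ctrl.cut_out(p,t):
        c=max(cv2.findContours(r["pixels"].astype(np.uint8),0,2)[0],key=len).reshape(-1,2)
        w=cl(world(p,c,.04)); print(t,round(r["conf"],2),(np.array(r["xy"])*[640,480]).round(),"x",w[:,0].min().round(1),w[:,0].max().round(1),"y",w[:,1].min().round(1),w[:,1].max().round(1))
ys=np.arange(-76,28,2)
for x in(-14,0,14):
    s=sample(p,.040,np.full(len(ys),x),ys); print("x",x,[(int(a),)+tuple(map(int,b)) for a,b in zip(ys,s)])
xs=np.arange(-34,35,2); s=sample(p,.042,xs,np.full(len(xs),-17)); print([(int(a),int(b.max())) for a,b in zip(xs,s)])
E
```

```text
[ 0.42214933 -0.29812158  0.18708161] 0.0007093361492940914
heatsink 0.73 [460. 339.] x -79.9 -55.0 y -392.8 -378.5
heatsink 0.59 [252. 237.] x -15.8 17.1 y -29.0 -3.3
heatsink 0.4 [228. 236.] x -45.1 36.7 y -72.7 86.6
jaw 0.56 [245. 236.] x -7.6 1.3 y -1.8 8.1
spring_pad 0.38 [238. 231.] x -18.3 19.7 y 8.0 15.5
cam 0.97 [212. 228.] x -26.5 25.3 y 29.6 82.9
x -14 [(-76, 51, 40, 30), (-74, 44, 35, 27), (-72, 39, 31, 23), (-70, 45, 37, 28), (-68, 52, 41, 32), (-66, 53, 42, 31), (-64, 52, 41, 32), (-62, 51, 40, 31), (-60, 52, 40, 30), (-58, 52, 41, 32), (-56, 53, 41, 32), (-54, 53, 41, 32), (-52, 53, 41, 32), (-50, 53, 41, 32), (-48, 54, 42, 31), (-46, 48, 36, 27), (-44, 44, 35, 26), (-42, 51, 38, 29), (-40, 40, 29, 20), (-38, 130, 127, 118), (-36, 241, 241, 239), (-34, 255, 255, 255), (-32, 255, 255, 255), (-30, 211, 213, 211), (-28, 67, 69, 67), (-26, 21, 18, 19), (-24, 23, 21, 21), (-22, 26, 24, 26), (-20, 19, 19, 18), (-18, 21, 20, 20), (-16, 29, 27, 26), (-14, 21, 19, 19), (-12, 44, 41, 40), (-10, 18, 17, 17), (-8, 28, 26, 24), (-6, 19, 17, 17), (-4, 103, 105, 100), (-2, 238, 240, 
[... 1983 characters left out ...]
-4, 135, 133, 129), (-2, 254, 255, 253), (0, 255, 255, 255), (2, 254, 255, 254), (4, 254, 255, 254), (6, 255, 255, 255), (8, 212, 214, 210), (10, 70, 73, 66), (12, 29, 27, 23), (14, 106, 109, 99), (16, 248, 246, 238), (18, 229, 228, 214), (20, 173, 172, 162), (22, 140, 139, 131), (24, 147, 145, 138), (26, 141, 138, 134)]
[(-34, 225), (-32, 225), (-30, 226), (-28, 223), (-26, 100), (-24, 119), (-22, 204), (-20, 233), (-18, 189), (-16, 35), (-14, 17), (-12, 36), (-10, 39), (-8, 25), (-6, 38), (-4, 26), (-2, 19), (0, 36), (2, 23), (4, 27), (6, 32), (8, 23), (10, 29), (12, 30), (14, 14), (16, 102), (18, 221), (20, 230), (22, 228), (24, 228), (26, 228), (28, 228), (30, 228), (32, 229), (34, 200)]
```

The heat sink lies flat on the rails, square and centred: x -17 to +15.5, y -28 to -4 in the clamp frame. Arm and top-camera frames agree to about 1 mm. Next is pushing the jaw from behind with closed fingers.

Request:
{"method": "send_rows", "body": {
  "deltas": [
    [[-0.045, -0.005, 0], 0],
    [[-0.09, -0.009, 0], 0],
    [[-0.135, -0.014, 0], 0],
    [[-0.18, -0.018, 0], 0],
    [[-0.22, -0.022, 0], 0]
  ]
}}

```text
clock: 12.27
tool_pos: [0.4856, -0.1275, 0.1873]
orientation: [-180.0, 0.0, -104.6]
force: [0.7, -0.6, -0.6]
opening: 0.0004
gripper_force: 0.0
```

Request:
{"method": "send_rows", "body": {
  "deltas": [
    [[-0.04, -0.004, 0], 0],
    [[-0.08, -0.008, 0], 0],
    [[-0.099, -0.01, 0.02], 0],
    [[-0.099, -0.01, 0.05], 0],
    [[-0.099, -0.01, 0.08], 0]
  ]
}}

```text
clock: 12.68
tool_pos: [0.5139, -0.0532, 0.1231]
orientation: [-179.9, 0.1, -104.5]
force: [0.6, -0.3, -1.0]
opening: 0.0004
gripper_force: 0.0
```

Request:
{"method": "send_rows", "body": {
  "deltas": [
    [[0, 0, 0.018], 0],
    [[0, 0, 0.036], 0],
    [[0, 0, 0.036], 0],
    [[0, 0, 0.036], 0],
    [[0, 0, 0.036], 0]
  ]
}}

```text
clock: 13.1
tool_pos: [0.5133, -0.0555, 0.095]
orientation: [-180.0, 0.0, -104.7]
force: [-0.0, 1.3, 0.7]
opening: 0.0
gripper_force: 0.0
```

```bash
python3 - <<'E'
from h import *
o=ctrl.get_obs(); print(o["tool_pos"],o["orientation"],o["opening"],o["force"],cl(o["tool_pos"]))
E
```

```text
[ 0.51331254 -0.0555103   0.09500325] [-1.79950288e+02  1.53021535e-02 -1.04689985e+02] 3.3121727612199546e-05 [-0.02065283  1.33624592  0.70856335] [[  0.86647746 -92.21510701]]
```

Request:
{"method": "send_rows", "body": {
  "deltas": [
    [[-0.01, 0, 0], 0],
    [[-0.02, 0, 0], 0],
    [[-0.03, 0, 0], 0],
    [[-0.035, 0, 0], 0],
    [[-0.04, 0, 0], 0]
  ]
}}

```text
clock: 13.52
tool_pos: [0.5213, -0.0248, 0.0947]
orientation: [-180.0, 0.0, -104.7]
force: [0.2, -1.6, 1.6]
opening: 0.0005
gripper_force: 0.8
```

Request:
{"method": "send_rows", "body": {
  "deltas": [
    [[-0.003, 0, 0], 0],
    [[-0.006, 0, 0], 0],
    [[-0.009, 0, 0], 0],
    [[-0.012, 0, 0], 0],
    [[-0.015, 0, 0], 0]
  ]
}}

```text
clock: 13.93
tool_pos: [0.5239, -0.0139, 0.0942]
orientation: [180.0, -0.0, -104.8]
force: [1.0, -2.7, 1.0]
opening: 0.0006
gripper_force: 0.9
```

Request:
{"method": "send_rows", "body": {
  "deltas": [
    [[-0.0015, 0, 0], 0],
    [[-0.003, 0, 0], 0],
    [[-0.0045, 0, 0], 0],
    [[-0.006, 0, 0], 0],
    [[-0.006, 0, 0], 0]
  ]
}}

```text
clock: 14.35
tool_pos: [0.5251, -0.0092, 0.0942]
orientation: [180.0, 0.0, -104.8]
force: [0.1, -0.5, -0.6]
opening: 0.0005
gripper_force: 0.2
```

```bash
python3 - <<'E'
from h import *
o=ctrl.get_obs(); print(o["tool_pos"],o["force"],cl(o["tool_pos"]))
q=ctrl.snapshot("top"); ys=np.arange(-40,20,2)
for x in (-14,14): print([(int(a),int(b.max())) for a,b in zip(ys,sample(q,.04,np.full(len(ys),x),ys))])
E
```

```text
[ 0.52512129 -0.00915001  0.09417732] [ 0.13247366 -0.48858461 -0.60011817] [[  0.72480117 -44.37471671]]
[(-40, 26), (-38, 26), (-36, 25), (-34, 26), (-32, 25), (-30, 25), (-28, 25), (-26, 25), (-24, 25), (-22, 25), (-20, 25), (-18, 25), (-16, 25), (-14, 25), (-12, 25), (-10, 26), (-8, 25), (-6, 24), (-4, 24), (-2, 25), (0, 26), (2, 23), (4, 24), (6, 24), (8, 83), (10, 62), (12, 22), (14, 22), (16, 147), (18, 219)]
[(-40, 56), (-38, 89), (-36, 123), (-34, 157), (-32, 167), (-30, 160), (-28, 112), (-26, 64), (-24, 43), (-22, 43), (-20, 45), (-18, 46), (-16, 46), (-14, 46), (-12, 45), (-10, 46), (-8, 45), (-6, 45), (-4, 46), (-2, 46), (0, 45), (2, 46), (4, 45), (6, 42), (8, 46), (10, 48), (12, 51), (14, 50), (16, 52), (18, 54)]
```

Request:
{"method": "send_rows", "body": {
  "deltas": [
    [[-0.001, 0, 0], 0],
    [[-0.002, 0, 0], 0],
    [[-0.003, 0, 0], 0],
    [[-0.003, 0, 0], 0],
    [[-0.003, 0, 0], 0]
  ]
}}

```text
clock: 14.82
tool_pos: [0.5257, -0.0069, 0.0942]
orientation: [180.0, -0.0, -104.8]
force: [1.0, -0.9, -0.3]
opening: 0.0005
gripper_force: 0.5
```

Request:
{"method": "send_rows", "body": {
  "deltas": [
    [[-0.0005, 0, 0], 0],
    [[-0.001, 0, 0], 0],
    [[-0.001, 0, 0], 0],
    [[-0.001, 0, 0], 0],
    [[-0.001, 0, 0], 0]
  ]
}}

```text
clock: 15.23
tool_pos: [0.5259, -0.0062, 0.0942]
orientation: [180.0, -0.0, -104.8]
force: [-0.7, -1.6, -0.3]
opening: 0.0003
gripper_force: 0.7
```

```bash
python3 - <<'E'
from h import *
for _ in range(4):
    ctrl.snapshot("side"); o=ctrl.get_obs(); print(o["force"].round(1),cl(o["tool_pos"]),o["gripper_force"])
E
```

```text
[-0.4 -0.8 -0.1] [[  0.72347371 -41.34730312]] 0.6702758111146068
[ 0.3 -1.8 -0.9] [[  0.72023553 -41.3587033 ]] 0.6639671787934276
[ 0.1 -0.2 -0.2] [[  0.71370806 -41.33132166]] 0.6599186431640192
[-0.9 -1.3 -0.7] [[  0.72521613 -41.34761735]] 0.652851690482521
```

Request:
{"method": "send_rows", "body": {
  "deltas": [
    [[-0.0005, 0, 0], 0],
    [[-0.001, 0, 0], 0],
    [[-0.001, 0, 0], 0],
    [[-0.001, 0, 0], 0],
    [[-0.001, 0, 0], 0]
  ]
}}

```text
clock: 15.85
tool_pos: [0.5261, -0.0055, 0.0942]
orientation: [180.0, -0.0, -104.8]
force: [-0.6, -1.3, -1.5]
opening: 0.0004
gripper_force: 0.9
```

Request:
{"method": "send_rows", "body": {
  "deltas": [
    [[-0.0005, 0, 0], 0],
    [[-0.001, 0, 0], 0],
    [[-0.001, 0, 0], 0],
    [[-0.001, 0, 0], 0],
    [[-0.001, 0, 0], 0]
  ]
}}

```text
clock: 16.27
tool_pos: [0.5262, -0.0049, 0.0942]
orientation: [180.0, -0.0, -104.8]
force: [-0.6, -5.3, -0.7]
opening: 0.0005
gripper_force: 2.3
```

```bash
python3 - <<'E'
from h import *
f=[]
for _ in range(6):
    ctrl.snapshot("side"); o=ctrl.get_obs(); f.append(o["force"])
print(np.mean(f,0).round(2),cl(o["tool_pos"]),o["gripper_force"])
E
```

```text
[-0.18 -5.   -0.56] [[  0.71484154 -39.87332122]] 2.4987728538690135
```

Contact: the reaction has risen to 5 N at the expected position, so the jaw reads about 45.5–46 mm. Now I'll back off and go to the knob.

Request:
{"method": "send_rows", "body": {
  "deltas": [
    [[0.002, 0, 0], 0],
    [[0.008, 0, 0], 0],
    [[0.0125, 0, -0.02], 0],
    [[0.0125, 0, -0.06], 0],
    [[0.0125, 0, -0.11], 0]
  ]
}}

```text
clock: 16.98
tool_pos: [0.5226, -0.0146, 0.1813]
orientation: [179.8, -0.1, -104.8]
force: [0.4, 0.2, -0.3]
opening: 0.0005
gripper_force: 0.0
```

Request:
{"method": "send_rows", "body": {
  "deltas": [
    [[-0.03, 0, 0], 0.015],
    [[-0.06, 0.001, 0], 0.03],
    [[-0.1, 0.0016, 0], 0.045],
    [[-0.131, 0.0016, 0], 0.06],
    [[-0.131, 0.0016, 0], 0.06]
  ],
  "gripper": 1
}}

```text
clock: 17.4
tool_pos: [0.5512, 0.0911, 0.1829]
orientation: [-179.9, 0.2, -110.1]
force: [-0.8, -0.5, 0.3]
opening: 0.0283
gripper_force: 0.0
```

Request:
{"method": "send_rows", "body": {
  "deltas": [
    [[0, 0, 0], 0],
    [[0, 0, 0], 0],
    [[0, 0, 0], 0],
    [[0, 0, 0], 0],
    [[0, 0, 0], 0]
  ]
}}

```text
clock: 17.82
tool_pos: [0.5492, 0.0866, 0.1823]
orientation: [-180.0, 0.0, -110.2]
force: [0.4, 0.3, -0.3]
opening: 0.0616
gripper_force: 0.0
```

```bash
python3 - <<'E'
from h import *
o=ctrl.get_obs(); print(o["tool_pos"],o["orientation"],o["opening"],cl(o["tool_pos"]))
q=ctrl.snapshot("side"); P=cv2.imread("pics/side0.png")
def red(im):
    r=(im[:,:,2].astype(int)>110)&(im[:,:,1]<70); r[:190]=0;r[250:]=0;r[:,:270]=0;r[:,310:]=0
    y,x=np.nonzero(r); return x.min(),x.max(),y.min(),y.max(),len(x)
print(red(P),red(q["color"][:,:,::-1]))
for t in("jaw","heatsink"):
    for r in ctrl.cut_out(q,t):
        y,x=np.nonzero(r["pixels"]); print(t,round(r["conf"],2),x.min(),x.max(),y.min(),y.max())
c,s=np.cos(V[2]),np.sin(V[2])
for tr in(0,45): print("jaw back top centre px at travel",tr,pix(q,[V[0]-s*(tr-75)/1e3,V[1]+c*(tr-75)/1e3,.038]))
E
```

```text
[0.54922141 0.08663881 0.18231998] [-1.79994844e+02  7.97098386e-03 -1.10230121e+02] 0.06161168241150094 [[ 0.14262081 54.39761998]]
(np.int64(289), np.int64(297), np.int64(200), np.int64(220), 113) (np.int64(289), np.int64(297), np.int64(200), np.int64(220), 122)
jaw 0.68 291 312 236 252
jaw 0.6 282 303 306 329
jaw 0.39 281 305 198 236
heatsink 0.73 293 332 377 418
heatsink 0.43 291 308 228 237
heatsink 0.27 280 304 200 235
jaw back top centre px at travel 0 [[309.62920906 252.98940625]]
jaw back top centre px at travel 45 [[303.85368462 240.52332747]]
```

Request:
{"method": "send_rows", "body": {
  "deltas": [
    [[0, 0, 0.02], 0],
    [[0, 0, 0.04], 0],
    [[0, 0, 0.06], 0],
    [[0, 0, 0.075], 0],
    [[0, 0, 0.084], 0]
  ]
}}

```text
clock: 18.38
tool_pos: [0.5487, 0.0869, 0.1136]
orientation: [179.9, -0.1, -110.2]
force: [0.5, -0.4, 0.1]
opening: 0.0878
gripper_force: 0.0
```

Request:
{"method": "send_rows", "body": {
  "deltas": [
    [[0, 0, 0], 0],
    [[0, 0, 0], 0],
    [[0, 0, 0], 0],
    [[0, 0, 0], 0],
    [[0, 0, 0], 0]
  ],
  "gripper": 0
}}

```text
clock: 18.8
tool_pos: [0.5497, 0.0875, 0.1158]
orientation: [-179.9, 0.1, -110.2]
force: [-0.3, -0.2, -0.4]
opening: 0.0599
gripper_force: 0.0
```

Request:
{"method": "send_rows", "body": {
  "deltas": [
    [[0, 0, 0], 0],
    [[0, 0, 0], 0],
    [[0, 0, 0], 0],
    [[0, 0, 0], 0],
    [[0, 0, 0], 0]
  ]
}}

```text
clock: 19.22
tool_pos: [0.5493, 0.0873, 0.1151]
orientation: [-180.0, -0.0, -110.2]
force: [-1.0, -0.4, 0.1]
opening: 0.0267
gripper_force: 0.0
```

Request:
{"method": "send_rows", "body": {
  "deltas": [
    [[0, 0, 0], 0],
    [[0, 0, 0], 0],
    [[0, 0, 0], 0],
    [[0, 0, 0], 0],
    [[0, 0, 0], 0]
  ]
}}

```text
clock: 19.63
tool_pos: [0.5489, 0.0874, 0.115]
orientation: [180.0, -0.0, -110.2]
force: [-4.6, 1.8, 2.6]
opening: 0.0119
gripper_force: 29.8
```

```bash
python3 - <<'E'
from h import *
o=ctrl.get_obs(); print(o["tool_pos"],o["orientation"],o["opening"],o["gripper_force"],o["force"],o["moment"],o["joint_pos"].round(1),cl(o["tool_pos"]))
E
```

```text
[0.54887534 0.08744637 0.11500005] [ 1.79960912e+02 -1.41211633e-02 -1.10177970e+02] 0.011904023357083222 29.82135683298111 [-4.57819965  1.82621783  2.59502493] [1.08422993 1.4916511  0.14019925] [ 29.2  19.8 -26.9  -0.  -43.4 -49.4] [[-0.39413873 55.09317828]]
```

Request:
{"method": "send_rows", "body": {
  "deltas": [
    [[0, 0, 0], 0.05],
    [[0, 0, 0], 0.1],
    [[0, 0, 0], 0.15],
    [[0, 0, 0], 0.2],
    [[0, 0, 0], 0.25]
  ]
}}

```text
clock: 20.05
tool_pos: [0.5487, 0.0875, 0.115]
orientation: [180.0, -0.0, -132.9]
force: [-5.4, 3.7, 2.7]
opening: 0.0116
gripper_force: 29.8
```

Request:
{"method": "send_rows", "body": {
  "deltas": [
    [[0, 0, 0], 0.05],
    [[0, 0, 0], 0.1],
    [[0, 0, 0], 0.15],
    [[0, 0, 0], 0.2],
    [[0, 0, 0], 0.25]
  ]
}}

```text
clock: 20.47
tool_pos: [0.5487, 0.0876, 0.115]
orientation: [180.0, -0.0, -155.4]
force: [-5.9, 4.5, 4.2]
opening: 0.0118
gripper_force: 29.8
```

```bash
python3 - <<'E'
from h import *
o=ctrl.get_obs(); print(o["orientation"],o["opening"],o["force"],o["moment"],cl(o["tool_pos"]))
E
```

```text
[ 1.79963467e+02 -4.39343456e-02 -1.55401455e+02] 0.011791850179970594 [-5.93899651  4.52642192  4.23232411] [1.81250682 1.92813148 0.18227518] [[-0.6278642  55.23221963]]
```

Request:
{"method": "send_rows", "body": {
  "deltas": [
    [[0, 0, 0], 0.05],
    [[0, 0, 0], 0.1],
    [[0, 0, 0], 0.15],
    [[0, 0, 0], 0.2],
    [[0, 0, 0], 0.22]
  ]
}}

```text
clock: 20.88
tool_pos: [0.5487, 0.0877, 0.115]
orientation: [180.0, -0.0, -175.2]
force: [-5.3, 5.1, 3.8]
opening: 0.0123
gripper_force: 29.9
```

Request:
{"method": "send_rows", "body": {
  "deltas": [
    [[0, 0, 0], 0.03],
    [[0, 0, 0], 0.06],
    [[0, 0, 0], 0.09],
    [[0, 0, 0], 0.12],
    [[0, 0, 0], 0.15]
  ]
}}

```text
clock: 21.3
tool_pos: [0.5488, 0.0877, 0.115]
orientation: [180.0, -0.0, 171.4]
force: [-5.7, 5.2, 3.1]
opening: 0.012
gripper_force: 30.0
```

```bash
python3 - <<'E'
from h import *
o=ctrl.get_obs(); print(o["orientation"],o["opening"],o["force"],o["moment"],cl(o["tool_pos"]))
E
```

```text
[ 1.79993792e+02 -4.56992815e-02  1.71420378e+02] 0.011950975562411077 [-5.72507604  5.18449533  3.07017367] [1.72537408 1.71249113 0.45486153] [[-0.55984059 55.33334262]]
```

Request:
{"method": "send_rows", "body": {
  "deltas": [
    [[0, 0, 0], 0.01],
    [[0, 0, 0], 0.02],
    [[0, 0, 0], 0.02],
    [[0, 0, 0], 0.02],
    [[0, 0, 0], 0.02]
  ]
}}

```text
clock: 21.72
tool_pos: [0.5487, 0.0877, 0.115]
orientation: [180.0, -0.0, 169.7]
force: [-5.6, 4.9, 3.7]
opening: 0.0119
gripper_force: 29.9
```

```bash
python3 - <<'E'
from h import *
o=ctrl.get_obs(); print(o["orientation"],o["opening"],o["force"],o["moment"])
E
```

```text
[ 1.79994733e+02 -4.78531307e-02  1.69748185e+02] 0.011892540872469885 [-5.6221131   4.90794462  3.71377716] [1.83510544 1.82793665 0.33865499]
```

Request:
{"method": "send_rows", "body": {
  "deltas": [
    [[0, 0, 0], 0.01],
    [[0, 0, 0], 0.02],
    [[0, 0, 0], 0.02],
    [[0, 0, 0], 0.02],
    [[0, 0, 0], 0.02]
  ]
}}

```text
clock: 22.13
tool_pos: [0.5487, 0.0877, 0.115]
orientation: [180.0, -0.1, 167.9]
force: [-5.7, 5.2, 3.8]
opening: 0.012
gripper_force: 29.8
```

```bash
python3 - <<'E'
from h import *
o=ctrl.get_obs(); print(o["orientation"],o["opening"],o["force"],o["moment"])
E
```

```text
[ 1.79995961e+02 -5.32868971e-02  1.67941616e+02] 0.012020323153303687 [-5.68973054  5.22693131  3.84336671] [1.8626514  1.90029073 0.25567152]
```

Request:
{"method": "send_rows", "body": {
  "deltas": [
    [[0, 0, 0], 0.01],
    [[0, 0, 0], 0.02],
    [[0, 0, 0], 0.03],
    [[0, 0, 0], 0.03],
    [[0, 0, 0], 0.03]
  ]
}}

```text
clock: 22.55
tool_pos: [0.5487, 0.0877, 0.115]
orientation: [-180.0, -0.0, 165.3]
force: [-5.8, 4.2, 3.8]
opening: 0.0124
gripper_force: 31.1
```

```bash
python3 - <<'E'
from h import *
o=ctrl.get_obs(); print(o["orientation"],o["opening"],o["force"],o["moment"])
E
```

```text
[-1.79991422e+02 -4.87854122e-02  1.65284585e+02] 0.012422913369715415 [-5.79123062  4.21189064  3.75380135] [1.83977631 1.91109225 0.67236893]
```

Request:
{"method": "send_rows", "body": {
  "deltas": [
    [[0, 0, 0], 0.01],
    [[0, 0, 0], 0.02],
    [[0, 0, 0], 0.03],
    [[0, 0, 0], 0.03],
    [[0, 0, 0], 0.03]
  ]
}}

```text
clock: 22.97
tool_pos: [0.5488, 0.0877, 0.115]
orientation: [-180.0, -0.0, 162.6]
force: [-5.1, 4.5, 3.0]
opening: 0.0131
gripper_force: 33.2
```

```bash
python3 - <<'E'
from h import *
m=[]
for _ in range(4): ctrl.snapshot("side"); o=ctrl.get_obs(); m.append(o["moment"])
print(o["orientation"],o["opening"],o["force"],np.mean(m,0))
E
```

```text
[-1.79981389e+02 -3.90890028e-02  1.62618317e+02] 0.013173876173243235 [-5.84245112  3.90950598  2.64872775] [1.71523731 1.75411211 0.88549206]
```

The grip widened from 12.0 to 13.2 mm and the moment jumped to 0.9 N m, so the knob is against its stop. Now to release and lift away.

Request:
{"method": "send_rows", "body": {
  "deltas": [
    [[0, 0, 0], 0],
    [[0, 0, 0], 0],
    [[0, 0, 0], 0],
    [[0, 0, 0], 0],
    [[0, 0, 0], 0]
  ],
  "gripper": 0.35
}}

```text
clock: 23.58
tool_pos: [0.5494, 0.0871, 0.115]
orientation: [-180.0, 0.0, 162.5]
force: [0.0, 0.4, -0.0]
opening: 0.0304
gripper_force: 0.0
```

Request:
{"method": "send_rows", "body": {
  "deltas": [
    [[0, 0, -0.01], 0],
    [[0, 0, -0.03], 0],
    [[0, 0, -0.06], 0],
    [[0, 0, -0.09], 0],
    [[0, 0, -0.12], 0]
  ]
}}

```text
clock: 24.0
tool_pos: [0.5492, 0.0871, 0.2127]
orientation: [-180.0, 0.0, 162.5]
force: [-0.5, 0.5, -0.0]
opening: 0.0303
gripper_force: 0.0
```

```bash
python3 - <<'E'
from h import *
o=ctrl.get_obs(); print(o["tool_pos"],o["orientation"],o["opening"],o["force"],o["joint_pos"].round())
print(rows(o["tool_pos"],o["orientation"][2],(.47,-.09,.21),180),rows(np.array([.47,-.09,.21]),180,(.42,-.28,.21),180))
E
```

```text
[0.54922921 0.08712596 0.21268286] [-1.79992353e+02  7.12880107e-03  1.62514805e+02] 0.03031061708242786 [-0.54154269  0.48320083 -0.00120804] [  29.   13.  -21.    0.  -56. -137.]
(array([ 0.0279, -0.2409,  0.0034]), np.float64(-0.1943)) (array([ 0.0625, -0.2375, -0.    ]), 0.0)
```

Request:
{"method": "send_rows", "body": {
  "deltas": [
    [[0.006, -0.048, 0], 0],
    [[0.011, -0.096, 0], 0],
    [[0.017, -0.145, 0], 0],
    [[0.022, -0.193, 0], 0],
    [[0.028, -0.24, 0], 0]
  ]
}}

```text
clock: 24.42
tool_pos: [0.4693, -0.0905, 0.2119]
orientation: [180.0, 0.1, 162.5]
force: [0.5, -0.9, 0.8]
opening: 0.0304
gripper_force: 0.0
```

Request:
{"method": "send_rows", "body": {
  "deltas": [
    [[-0.006, -0.048, 0], 0],
    [[-0.011, -0.096, 0], 0],
    [[-0.01, -0.145, 0], 0],
    [[-0.01, -0.193, 0], 0],
    [[-0.01, -0.24, 0], 0]
  ]
}}

```text
clock: 24.83
tool_pos: [0.4193, -0.2764, 0.212]
orientation: [-180.0, 0.1, 162.5]
force: [0.6, -0.1, 0.6]
opening: 0.0303
gripper_force: 0.0
```

```bash
python3 - <<'E'
from h import *
print(ctrl.get_obs()["tool_pos"])
p=ctrl.snapshot("top"); save(p,"end"); im=p["color"].astype(int)
r=((im[:,:,0]>120)&(im[:,:,1]<70)&(im[:,:,2]<70)); r[:195]=0;r[280:]=0;r[:,:185]=0;r[:,317:]=0
w=cl(world(p,np.argwhere(r)[:,::-1],.076)); print("red",cv2.minAreaRect(w.astype(np.float32)))
b=((im[:,:,2]>100)&(im[:,:,0]<90)&(im[:,:,2]>im[:,:,0]+60)); b[:195]=0;b[280:]=0;b[:,:185]=0;b[:,317:]=0
k=np.argwhere(b)[:,::-1]; 
if len(k): w=cl(world(p,k,.038)); print("blue x",w[:,0].min(),w[:,0].max(),"y",w[:,1].min(),w[:,1].max())
ys=np.arange(-50,28,2)
for x in(-12,0,12): print([(int(a),)+tuple(map(int,c)) for a,c in zip(ys,sample(p,.040,np.full(len(ys),x),ys))])
for t in("trafo","pot"): print(t,[(np.array(q["xy"])*[640,480]).round().tolist() for q in ctrl.boxes_of(p,t)][:2])
E
```

```text
[ 0.41932124 -0.27643428  0.21199576]
red ((0.4430046081542969, 54.37358093261719), (14.77248764038086, 39.54484939575195), 89.86727905273438)
[(-50, 106, 82, 60), (-48, 106, 80, 60), (-46, 104, 79, 59), (-44, 102, 77, 58), (-42, 101, 78, 58), (-40, 98, 76, 55), (-38, 95, 73, 55), (-36, 94, 71, 53), (-34, 92, 71, 52), (-32, 89, 69, 52), (-30, 84, 65, 49), (-28, 77, 59, 45), (-26, 72, 55, 42), (-24, 73, 56, 43), (-22, 58, 45, 36), (-20, 42, 33, 26), (-18, 87, 66, 49), (-16, 107, 82, 60), (-14, 107, 82, 61), (-12, 107, 82, 61), (-10, 108, 82, 61), (-8, 108, 82, 61), (-6, 108, 84, 61), (-4, 107, 82, 60), (-2, 108, 82, 60), (0, 108, 83, 61), (2, 107, 82, 61), (4, 108, 82, 61), (6, 109, 84, 62), (8, 108, 83, 61), (10, 85, 65, 49), (12, 75, 57, 43), (14, 100, 77, 57), (16, 99, 76, 56), (18, 91, 70, 51), (20, 54, 40, 30), (22, 132, 130, 124), (24, 148, 148, 139), (26, 134, 133, 126)]
[(-50, 108, 84, 64), (-48, 107, 83, 61), (-46, 106, 81, 60), (-44, 105, 79, 59), (-42, 102, 78, 58), (-40, 100, 75, 56), (-38, 98, 76, 56), (-36, 95, 73, 55), (-34, 93, 70, 52), (-32, 90, 70, 52), (-30, 89, 69,
[... 606 characters left out ...]
83, 61), (-42, 105, 80, 59), (-40, 102, 78, 58), (-38, 99, 76, 56), (-36, 97, 74, 55), (-34, 94, 72, 53), (-32, 93, 71, 53), (-30, 93, 70, 53), (-28, 92, 70, 53), (-26, 82, 63, 47), (-24, 74, 58, 43), (-22, 71, 55, 41), (-20, 66, 51, 38), (-18, 74, 57, 43), (-16, 117, 90, 66), (-14, 126, 96, 71), (-12, 125, 95, 70), (-10, 124, 94, 70), (-8, 126, 96, 71), (-6, 125, 95, 71), (-4, 125, 94, 70), (-2, 125, 95, 70), (0, 125, 95, 70), (2, 124, 96, 72), (4, 124, 95, 70), (6, 125, 97, 71), (8, 125, 96, 72), (10, 125, 96, 70), (12, 125, 96, 71), (14, 99, 76, 57), (16, 88, 67, 51), (18, 114, 86, 65), (20, 116, 89, 66), (22, 105, 81, 60), (24, 67, 51, 37), (26, 83, 83, 78)]
trafo [[380.0, 163.0]]
pot []
```

```bash
python3 - <<'E'
from h import *
q=ctrl.snapshot("side"); c,s=np.cos(V[2]),np.sin(V[2])
def blue(im):
    im=im.astype(int); b=(im[:,:,2]>im[:,:,0]+50)&(im[:,:,2]>im[:,:,1]+20); b[:215]=0;b[275:]=0;b[:,:270]=0;b[:,335:]=0
    y,x=np.nonzero(b); return x.min(),x.max(),y.min(),y.max(),x.mean().round(1),y.mean().round(1),len(x)
print(blue(cv2.imread("pics/side0.png")[:,:,::-1]),blue(q["color"]))
for tr in(8.7,43,45,48):
    b=np.array([[V[0]+c*x-s*(tr-75+d),V[1]+s*x+c*(tr-75+d),z] for x in(-.02,.02) for d,z in((0,.024),(0,.038),(16,.038))]) if 0 else np.array([[V[0]+c*x-s*(tr-75+d)/1e3,V[1]+s*x+c*(tr-75+d)/1e3,z] for x in(-.02,.02) for d,z in((0,.024),(0,.038),(16,.038))])
    u=pix(q,b); print(tr,u.min(0).round(1),u.max(0).round(1),u.mean(0).round(1))
for n in("heatsink","pot","trafo"):
    for r in ctrl.cut_out(q,n):
        y,x=np.nonzero(r["pixels"]); print(n,round(r["conf"],2),x.min(),x.max(),y.min(),y.max())
print(q["color"][222:250,300].tolist())
E
```

```text
(np.int64(296), np.int64(316), np.int64(246), np.int64(257), np.float64(306.0), np.float64(251.3), 190) (np.int64(291), np.int64(304), np.int64(237), np.int64(246), np.float64(296.4), np.float64(241.6), 83)
8.7 [295.9 244.6] [319.  258.4] [307.8 251.1]
43 [292.  235.5] [314.3 248.7] [303.4 241.7]
45 [291.7 235. ] [314.1 248.2] [303.2 241.2]
48 [291.4 234.2] [313.7 247.4] [302.8 240.4]
heatsink 0.66 293 332 378 418
pot 0.76 281 303 306 329
trafo 0.58 413 431 274 294
[[62, 58, 56], [62, 59, 57], [62, 58, 56], [63, 59, 58], [65, 61, 60], [65, 62, 59], [71, 65, 60], [98, 83, 62], [136, 110, 69], [152, 121, 72], [159, 125, 73], [163, 128, 75], [153, 121, 72], [149, 118, 71], [106, 87, 63], [65, 61, 59], [64, 61, 60], [64, 60, 59], [78, 115, 172], [73, 108, 163], [67, 93, 135], [66, 91, 132], [66, 90, 131], [66, 91, 131], [84, 92, 109], [89, 89, 88], [87, 86, 84], [88, 86, 84]]
```

Request:
{"method": "send_rows", "body": {
  "deltas": [
    [[0.003, -0.013, -0.045], 0],
    [[0.01, -0.04, -0.09], 0],
    [[0.02, -0.075, -0.13], 0],
    [[0.03, -0.11, -0.16], 0],
    [[0.035, -0.134, -0.185], 0]
  ]
}}

```text
clock: 25.6
tool_pos: [0.3611, -0.3688, 0.3622]
orientation: [-179.9, 0.2, 162.7]
force: [2.1, 0.1, 0.4]
opening: 0.0305
gripper_force: 0.0
```

```bash
python3 - <<'E'
from h import *
print(ctrl.get_obs()["tool_pos"])
p=ctrl.snapshot("top")
ys=np.arange(-50,28,2)
for x in(-12,12): print([(int(a),)+tuple(map(int,c)) for a,c in zip(ys,sample(p,.040,np.full(len(ys),x),ys))])
q=ctrl.snapshot("side"); im=q["color"].astype(int)
b=(im[:,:,2]>im[:,:,0]+50)&(im[:,:,2]>im[:,:,1]+20); b[:215]=0;b[275:]=0;b[:,:270]=0;b[:,335:]=0
y,x=np.nonzero(b); print(x.min(),x.max(),y.min(),y.max(),x.mean(),y.mean())
for P in(p,q): print([(t,(np.array(r["xy"])*[640,480]).round().tolist()) for t in("heatsink","trafo","pot") for r in ctrl.boxes_of(P,t)])
E
```

```text
[ 0.3611343  -0.36879748  0.36222398]
[(-50, 255, 255, 255), (-48, 255, 255, 255), (-46, 255, 255, 254), (-44, 255, 255, 255), (-42, 255, 255, 255), (-40, 255, 255, 254), (-38, 255, 255, 255), (-36, 255, 255, 255), (-34, 255, 255, 254), (-32, 255, 255, 255), (-30, 255, 255, 255), (-28, 229, 230, 230), (-26, 79, 110, 145), (-24, 60, 145, 229), (-22, 70, 160, 240), (-20, 69, 156, 238), (-18, 64, 153, 235), (-16, 67, 150, 233), (-14, 64, 148, 233), (-12, 59, 142, 227), (-10, 46, 76, 116), (-8, 34, 32, 31), (-6, 34, 33, 31), (-4, 32, 31, 28), (-2, 42, 39, 38), (0, 36, 34, 33), (2, 54, 50, 47), (4, 30, 28, 27), (6, 58, 54, 51), (8, 24, 22, 22), (10, 52, 48, 48), (12, 30, 28, 28), (14, 39, 37, 35), (16, 39, 36, 32), (18, 204, 197, 182), (20, 217, 211, 198), (22, 140, 137, 131), (24, 152, 152, 142), (26, 139, 137, 129)]
[(-50, 255, 255, 255), (-48, 255, 255, 255), (-46, 255, 255, 255), (-44, 255, 255, 255), (-42, 255, 255, 255), (-40, 255, 255, 255), (-38, 255, 255, 255), (-36, 255, 255, 255), (-34, 255, 255, 255), (-32, 255, 255, 255), (-30, 255, 255, 255), (-28, 255, 255, 255), (-26, 78, 110, 151), (-24, 60, 148, 234), (-22, 65, 152, 235), (-20, 64, 149, 232), (-18, 63, 146, 230), (-16, 61, 143, 228), (-14, 62, 143, 229), (-12, 57, 131, 213), (-10, 43, 56, 78), (-8, 40, 36, 32), (-6, 38, 35, 33), (-4, 30, 28, 27), (-2, 42, 39, 36), (0, 27, 26, 25), (2, 37, 33, 32), (4, 26, 25, 24), (6, 36, 34, 32), (8, 21, 19, 20), (10, 46, 42, 41), (12, 19, 17, 17), (14, 74, 69, 65), (16, 45, 43, 37), (18, 164, 163, 160), (20, 176, 172, 164), (22, 168, 166, 157), (24, 169, 165, 157), (26, 140, 137, 131)]
291 311 235 246 301.36756756756756 240.36756756756756
[('heatsink', [241.0, 234.0]), ('trafo', [379.0, 170.0]), ('pot', [359.0, 307.0])]
[('heatsink', [313.0, 397.0]), ('trafo', [422.0, 283.0])]
```

The jaw is drawn in to about 48 mm, with the heat sink square between it and the compressed pad. The knob is at its stop, and the transformer and potentiometer haven't moved. Handing in.

```bash
python3 -c "
from plant import ctrl
print(ctrl.close_job())"
```

```text
the job is handed in; nothing more can be done
None
```

I handed the job in at about 26 s: the smaller heat sink is clamped flat and square against the pad, the jaw is drawn to about 48 mm, the red knob is at its stop, and the transformer and potentiometer were not moved; the hand-in gave no verdict.

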